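# Plug the sensor cartridge into the tilted breath tester

### The job

Take the sensor cartridge (the one with the plain rectangular block grip) out of the rack and plug it into the sloping socket of the breath tester until its shoulder sits fully home on the socket face, then let go. The socket floats sideways in its recess and may have been left off-centre, so feel for the hole with light touches and never force the cartridge against the tester. Leave the other two plug-in parts in the rack, and the stapler, mug and stamp where they are.

Things in the scene. Friction and masses are not known exactly. Their poses are not given: they have to be found in the camera images.
- cartridge: grey sensor cartridge, 120 g, upright in one of the rack pockets. Origin: centre of the plug's underside, z up along the part. Plug block 20 (x) x 32 (y) mm, z 0 to 24; shoulder flange 28 x 42 mm, z 24 to 30; rectangular block grip 24 (x) x 34 (y) mm, z 30 to 70. Fits the socket either way round (half turn about z)
- shoulder (a point): centre of the underside of the cartridge's shoulder flange, 24 mm above its origin; axes as the cartridge
- head: white tester head, fixed, face sloping 25 degrees, x -48 to 88, y +-58 mm, 5 mm below the grey socket's face. Origin: recess centre at the socket face, 105 mm over the table; z out of the socket, y level, x up the slope. Socket 44 x 56 mm, its hole 21.2 (x) x 33.2 (y) mm, 28 deep, 2 mm chamfer, at x = 0 but anywhere within 5 mm either side along y (stiff float, not measured)
- tester: foot plate of the breath tester, 150 x 130 x 8 mm, steel, fixed; origin on the table straight below the head's origin, x away from its front, z up
- rack: black plastic storage rack, fixed, 70 (x) x 190 (y) x 26 mm; origin under its centre. Three pockets 24 x 36 mm, 18 mm deep, in a row at y = -62, 0 and +62 mm
- blank: a blanking plug in another rack pocket: same plug and flange as the cartridge, with a low round knob 26 mm wide and 14 mm high on the flange. Origin: centre of the plug's underside. Stays in the rack
- adapter: a mouthpiece adapter in another rack pocket: same plug and flange, with a tapering round stub 30 to 20 mm wide and 45 mm high on the flange. Origin: centre of the plug's underside. Stays in the rack
- stapler: black stapler lying between rack and tester, 120 x 34 x 50 mm; origin at the centre of its underside. Bystander
- mug: white mug, 80 mm wide, 90 mm high; origin at the centre of its underside. Bystander
- stamp: small hand stamp, black base 50 x 24 x 16 mm with a turned wooden handle, 68 mm high; origin at the centre of its underside. Bystander
Not all that is in view belongs to the job. Leave any turquoise look-alike of the cartridge alone.

How it is judged:
On the way:
1. the cartridge is lifted clear of the rack (z of cartridge in the frame of rack above 0.035 m), for 0.1 s.
At the end, for the whole second after the job is handed in: The cartridge rests released in the socket: shoulder within 3 mm of the socket face and 3 mm of centre across the slope (8.5 mm along the float), plug axis within 0.08 rad, long side within 0.12 rad of the head. The other two parts stay in their pockets; they and the bystanders moved under 30 mm (z of shoulder in the frame of head between -0.003 and 0.003 m and x of shoulder in the frame of head between -0.003 and 0.003 m and y of shoulder in the frame of head between -0.0085 and 0.0085 m and angle between the z axis of cartridge and the z axis of head, either way round below 0.08 rad and angle between the y axis of cartridge and the y axis of head, either way round below 0.12 rad and linear speed of cartridge below 0.02 m/s and z of each of blank, adapter in the frame of rack below 0.02 m and distance of each of blank, adapter, stapler, mug, stamp from where it was at the start of the episode below 0.03 m); the robot touches nothing.
It fails at once if the cartridge is pressed against the tester with more than 80 N (contact force between cartridge and tester above 80 N).
It fails at once if the blanking plug or the adapter is pulled out, or the stapler, mug or stamp is pushed more than 30 mm or tipped over (distance of any of blank, adapter, stapler, mug, stamp from where it was at the start of the episode above 0.03 m or angle between any of mug, stamp, stapler's own z axis and vertical above 0.6 rad).
It also fails if it takes over 64 s, if anything falls off the work surface, if the arm or the gripper's body presses on something with over 40 N, if the wrist force passes 120 N, or if a joint passes its speed limit or range.

### The arm

A 6-joint arm with a two-finger parallel gripper is mounted at the origin on the work surface. World frame = base frame: x ahead of the robot, y to its left, z up, the work surface at z = 0. Lengths are in m, angles in rad, forces in N, time in s.
With the tool pointing down it reaches from about 0.375 to 0.975 m from the base axis. Payload 3.8 kg.
Tool frame: the origin (TCP) lies at the very end of the fingers, on their centre line; the grasp point (between the pads) lies 19 mm behind it; z points along the fingers, y is the line along which they close (so a half turn about z gives the same grasp; the last joint's range is limited). The gripper opens to 85 mm and grips with 20 to 120 N. Pads are 22 mm wide; open, the fingers measure 114 mm over their backs; the gripper's body (76 mm by 85 mm) begins 54 mm behind the grasp point. The pads swing forward as they close: fully open they stand 13 mm farther back than shut.
Start: joints at [-1.22, 0.264, 1.604, -0, 1.274, -0.037], TCP at [0.255, -0.625, 0.231] pointing down, gripper open.
Joint ranges: [-2.63, 2.63], [-0.94, 2.18], [0.31, 2.57], [-1.31, 4.45], [0, 2.66], [-2.55, 2.55]. Speed limits (rad/s): [2.57, 2.57, 3.14, 3.14, 3.14, 3.14].

### API

Orientations are given as a rotation vector (axis times angle).
In Python, from workcell import bot, vision gives the robot as it stands. The module is installed in compiled form; this text tells all that it offers.
- The arm moves only by the tool play_rows, never from a script. Its argument "moves" is a list that holds one entry, the list of rows, each a list of 7 numbers: the turn, a rotation vector about the tool's x, y, z as a fraction of full scale, then the shift along the tool's x, y, z as a fraction of full scale, then the finger opening in mm, from 0 to 85.4. In form: [[[ax, ay, az, x, y, z, jaw], ...]]. A call has 1 to 5 rows; each row shifts and turns the commanded pose from where the row before left it, along the tool's axes as they then stand; what a row does not reach is not made up. Full scale, the value 1, is 0.1 m for a shift and 0.5 rad for a turn. A row lasts 1/12 s, in which the tool goes at most 41.7 mm and 7.16 degrees, less where a joint would pass 70% of its speed; a pose out of reach is approached as far as the arm can. A call with a number of a shift or a turn outside -1 to 1 is refused whole. A call with a gripper value outside its range is refused whole. The fingers move at their own pace and stop on an object; "newtons" is the grip in N (left out, the last holds). Time passes only in rows, so rows that do not move let the fingers close. It gives the time, the measured TCP pose, the force, the opening and the grip force at its end, in the units of the state.
- bot.read_state(): the state, without advancing time (a new reading comes with each control period).
- vision.read_camera(name): name is "side" or "top"; returns a dict with "image" (420x560x3 uint8, red, green, blue), "depth" (420x560 float32, m along the optical axis (not along the pixel's ray), 0 where there is no reading), "K" (3x3 intrinsics, pixels), "dist" ([k1, k2, p1, p2, k3] as OpenCV has them; the pictures are not rectified), "R" (3x3) and "t" (3): a world point X has camera coordinates R X + t. Camera axes: x right, y down, z forward; pixel columns grow to the right and rows downward; lengths in m; the calibration is good to about 2 mm. A picture is of the moment at which its call begins.
- bot.finish_job(): hands the job in; it is judged then, once.
The state is a dict: "time": time; "q": joint angles; "joint_vel": joint speeds; "joint_torque": joint torques, N m; "tool_pos": TCP position; "tcp_rot": TCP orientation; "wrist_force": force on the tool from outside, world axes, zero at the start; "torque": the same for the moment, N m; "width": opening from 0.0 (shut) to 1.0 (fully open); "grip_force": force on a finger pad.
Only numpy, scipy, OpenCV 4.12 (cv2) and the standard library are available. Lean on these libraries where they do the work, as an engineer would, in place of code of your own. Each camera call takes 0.05 s, during which the arm holds its last target. There are 200 camera calls.

## Working session

There is one attempt and no reset: what is moved stays moved. The work goes in short steps, Python scripts to look and compute and a tool call to move; the robot and the scene stay as the last step left them, time stands still between calls to the robot, and variables do not carry over. Pictures are saved under pics/ and viewed, at most 10 in all, crops included, and the job is handed in when it is done.

Besides the shell and the picture viewer there is one more tool, called after "Emit:" as name(argument=value, ...) on one line, values as JSON. play_rows: Moves the arm, as the interface text tells. Its arguments: {"type":"object","properties":{"moves":{"type":"array","items":{"type":"array","items":{"type":"array","items":{"type":"number"}}}},"newtons":{"type":"number"}},"required":["moves"]}

```bash
mkdir -p pics; python3 - <<'E'
from workcell import bot, vision
import cv2,numpy as np
for n in("side","top"):
    c=vision.read_camera(n); np.savez(n+"0.npz",**c)
    cv2.imwrite(f"pics/{n}0.png",c["image"][:,:,::-1])
    print(n,c["K"].tolist(),c["dist"],c["R"].round(4).tolist(),c["t"], (c["depth"]>0).mean())
print(bot.read_state())
E
```

```text
side [[398.76910915323265, 0.0, 277.59235892151503], [0.0, 398.76910915323265, 218.95310184464904], [0.0, 0.0, 1.0]] [-0.06334567  0.          0.          0.          0.        ] [[0.9519, -0.3056, -0.0207], [-0.1986, -0.5642, -0.8014], [0.2332, 0.767, -0.5978]] [-0.53782315  0.18254052  0.66078911] 0.9956802721088436
top [[453.40759726382333, 0.0, 283.28785259496885], [0.0, 453.40759726382333, 208.4060591923392], [0.0, 0.0, 1.0]] [-0.15048289  0.          0.          0.          0.        ] [[-0.0075, -0.9996, 0.0284], [-0.9947, 0.0046, -0.1024], [0.1022, -0.029, -0.9943]] [-0.03464943  0.57348629  0.94015477] 0.9960331632653061
{'time': 0.1, 'q': array([-1.21988074e+00,  2.64676305e-01,  1.60522685e+00,  1.10448458e-05,
        1.27371008e+00, -3.69057635e-02]), 'joint_vel': array([ 2.73349976e-05, -2.51798465e-03, -1.87688100e-03,  1.50356277e-03,
        1.94137797e-03,  6.53926381e-04]), 'joint_torque': array([-1.91995541e-04, -5.16707826e+01, -3.68588805e+01, -1.29112946e-04,
        6.25374276e-03, -1.04028743e-05]), 'tool_pos': array([ 0.25503859, -0.62425488,  0.23009326]), 'tcp_rot': array([-3.08075444e+00, -6.04987916e-01,  4.79590610e-04]), 'wrist_force': array([-0.23078057,  0.85116146, -0.50520771]), 'torque': array([-0.01455832, -0.02056097,  0.01150969]), 'grip_force': 0.0, 'width': 0.9989817940439703}
```

View pics/side0.png

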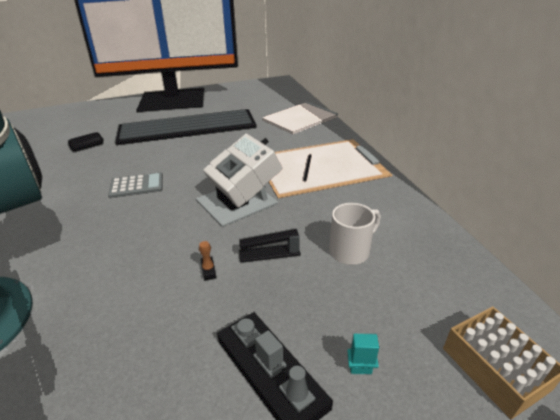

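View pics/top0.png

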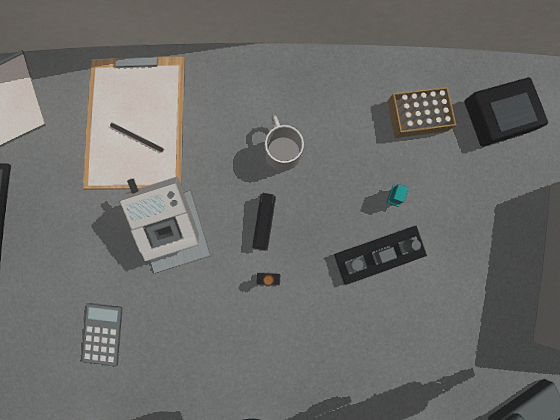

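Candidates are in the rack: round knob at side (245,328) / top (356,264); block at side (269,350) / top (386,255); tapered stub at side (297,382) / top (412,245). There is also a turquoise look-alike at side (364,353). The grey rectangular block in the middle pocket fits the description. I'll confirm it in one crop and measure.

```bash
cat > h.py <<'E'
import numpy as np,cv2
def load(n): return dict(np.load(n+".npz"))
def cloud(c):
    h,w=c["depth"].shape
    v,u=np.mgrid[:h,:w].astype(float)
    n=cv2.undistortPoints(np.stack([u,v],-1).reshape(-1,1,2),c["K"],c["dist"]).reshape(h,w,2)
    d=c["depth"][...,None]
    return (np.concatenate([n*d,d],-1)-c["t"])@c["R"]
def ray(c,uv):
    n=cv2.undistortPoints(np.float64(uv).reshape(-1,1,2),c["K"],c["dist"]).reshape(-1,2)
    return -c["R"].T@c["t"],np.c_[n,np.ones(len(n))]@c["R"]
def onz(c,uv,z):
    o,d=ray(c,uv); return o+d*((z-o[2])/d[:,2])[:,None]
E
python3 - <<'E'
from h import *
S,T=load("side0"),load("top0")
a=S["image"][305:415,210:345]; b=T["image"][215:295,315:440]; d=T["image"][170:280,90:220]
f=lambda i:cv2.resize(i[:,:,::-1],(395,290),interpolation=cv2.INTER_CUBIC)
e=S["image"][125:225,190:290]
cv2.imwrite("pics/crop.png",np.vstack([np.hstack([f(a),f(b)]),np.hstack([f(e),f(d)])]))
for n,c,(u0,u1,v0,v1) in(("S",S,(210,345,305,415)),("T",T,(315,440,215,295))):
    P=cloud(c); m=np.zeros(P.shape[:2],bool); m[v0:v1,u0:u1]=1
    r=m&(P[...,2]>.02)&(P[...,2]<.032)
    print(n,"rack top z",np.median(P[r][:,2]),cv2.minAreaRect(np.float32(P[r][:,:2])))
    k=(m&(P[...,2]>.048)).astype(np.uint8)
    N,l,s,_=cv2.connectedComponentsWithStats(k)
    for i in range(1,N):
        if s[i,4]<15: continue
        Q=P[l==i]; zt=np.percentile(Q[:,2],95); t=Q[Q[:,2]>zt-.006]
        print(n,s[i],"ztop",zt,cv2.minAreaRect(np.float32(t[:,:2])))
# tester: white/gray region above 0.06
for n,c,(u0,u1,v0,v1) in(("S",S,(190,290,125,225)),("T",T,(90,220,170,280))):
    P=cloud(c); m=np.zeros(P.shape[:2],bool); m[v0:v1,u0:u1]=1
    m&=P[...,2]>.05
    Q=P[m]; best=None; rng=np.random.default_rng(0)
    for _ in range(800):
        p=Q[rng.choice(len(Q),3,False)]; nn=np.cross(p[1]-p[0],p[2]-p[0]); L=np.linalg.norm(nn)
        if L<1e-6: continue
        nn/=L; nn*=np.sign(nn[2]) 
        if not .85<nn[2]<.95: continue
        k=abs((Q-p[0])@nn)<.002
        if best is None or k.sum()>best.sum(): best=k
    q=Q[best]; nn=np.linalg.svd(q-q.mean(0))[2][2]; nn*=np.sign(nn[2])
    yaw=np.arctan2(-nn[1],-nn[0])
    print(n,"plane",nn,"tilt",np.degrees(np.arccos(nn[2])),"yaw x",yaw,len(q),q.mean(0),"off",q.mean(0)@nn)
E
```

```text
S rack top z 0.026486306135362236 ((0.4741378426551819, -0.24775031208992004), (0.07196711748838425, 0.1910775750875473), 17.993627548217773)
S [237 319  17  15 210] ztop 0.05383911402186131 ((0.419252872467041, -0.3721303939819336), (0.3945506513118744, 0.024357011541724205), 79.15719604492188)
S [255 331  28  37 706] ztop 0.07943379802860287 ((0.44436725974082947, -0.400585412979126), (0.3481528162956238, 0.03521450608968735), 79.08045959472656)
S [287 366  21  32 502] ztop 0.08428497464996884 ((0.44934263825416565, -0.434293270111084), (0.2891935110092163, 0.01746072620153427), 70.82819366455078)
T rack top z 0.026217037372224524 ((0.4725191295146942, -0.24914461374282837), (0.06960321217775345, 0.19323939085006714), 18.191625595092773)
T [405 239  16  12 151] ztop 0.08608820802250533 ((0.48793041706085205, -0.16348446905612946), (0.018699007108807564, 0.3076939582824707), 1.674722671508789)
T [375 248  22  15 229] ztop 0.08049697079950957 ((0.46641743183135986, -0.13918356597423553), (0.02753189206123352, 0.25740110874176025), 2.707454204559326)
T [351 259  12  12 114] ztop 0.05507704228684287 ((0.45721232891082764, -0.10538680851459503), (0.19238726794719696, 0.023215193301439285), 86.84970092773438)
S plane [-0.40596107 -0.14034667  0.90304951] tilt 25.43814662077616 yaw x 0.33285199731483633 1432 [0.54111573 0.20333596 0.11026975] off -0.14863039464370917
T plane [-0.41525456 -0.12996464  0.90037372] tilt 25.792765140754078 yaw x 0.30331830525818904 2307 [0.54081409 0.21008296 0.11189573] off -0.1511309017054781
```

View pics/crop.png

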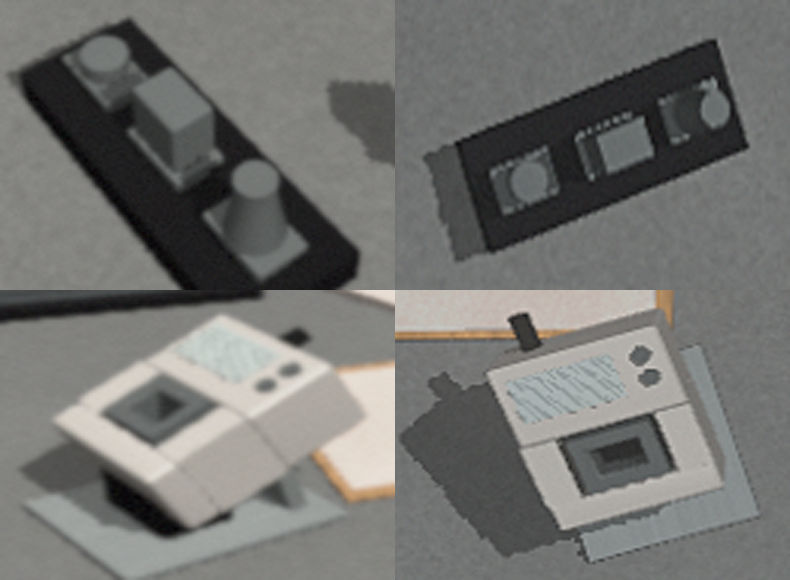

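The crop confirms it: the grey block grip is in the middle pocket (crop (175,115) and (622,147)), with the round knob and tapered stub either side. The socket is grey with a dark hole in the lower half of the sloping face (crop (162,400) and (617,455)).

```bash
python3 - <<'E'
from h import *
S,T=load("side0"),load("top0")
# cartridge: top face of block
for n,c,(u0,u1,v0,v1) in(("S",S,(250,290,325,375)),("T",T,(365,402,240,270))):
    P=cloud(c); m=np.zeros(P.shape[:2],bool); m[v0:v1,u0:u1]=1
    t=m&(abs(P[...,2]-.0795)<.005)
    cn=max(cv2.findContours(t.astype(np.uint8),0,2)[0],key=cv2.contourArea)
    z=np.median(P[t][:,2]); X=onz(c,cn.reshape(-1,2).astype(float),z)
    print(n,"top",z,t.sum(),cv2.minAreaRect(np.float32(X[:,:2]*1000)),P[t].mean(0))
def hit(c,uv,n,off):
    o,d=ray(c,uv); return o+d*((off-o@n)/(d@n))[:,None]
for name,c,(u0,u1,v0,v1) in(("S",S,(190,290,125,225)),("T",T,(90,220,170,280))):
    P=cloud(c); g=cv2.cvtColor(c["image"],cv2.COLOR_RGB2HSV)
    m=np.zeros(P.shape[:2],bool); m[v0:v1,u0:u1]=1
    for yaw in(.305,.33):
        a=np.radians(25); n=np.array([-np.sin(a)*np.cos(yaw),-np.sin(a)*np.sin(yaw),np.cos(a)])
        ex=np.array([np.cos(a)*np.cos(yaw),np.cos(a)*np.sin(yaw),np.sin(a)]); ey=np.cross(n,ex)
        h=P@n; f=m&(P[...,2]>.05)
        hist,e=np.histogram(h[f],60,(-.18,-.12)); off=e[hist.argmax()]+.0005
        off=np.median(h[f&(abs(h-off)<.003)])
        face=f&(abs(h-off)<.012)
        cn=max(cv2.findContours(face.astype(np.uint8),0,2)[0],key=cv2.contourArea)
        X=hit(c,cn.reshape(-1,2).astype(float),n,off); r=cv2.minAreaRect(np.float32(np.c_[X@ex,X@ey]*1000))
        print(name,yaw,"off",off,"face",r)
        # socket: grey dark pixels near middle
        V=g[...,2]
        for th,lab in((115,"socket"),(55,"hole")):
            k=(f&(V<th)).astype(np.uint8)
            seed=(155,175,225,250) if name=="T" else (215,250,148,182)
            z=np.zeros_like(k); 
            z[seed[2]-6:seed[3]+6,seed[0]-10:seed[1]+12]=1; k&=z
            cs=max(cv2.findContours(k,0,2)[0],key=cv2.contourArea)
            X=hit(c,cs.reshape(-1,2).astype(float),n,off+.005); r=cv2.minAreaRect(np.float32(np.c_[X@ex,X@ey]*1000))
            ctr=n*(off+.005)+ex*r[0][0]/1000+ey*r[0][1]/1000
            print("  ",lab,cv2.contourArea(cs),r,ctr,cv2.boundingRect(cs))
    print(g[...,2][160:170,215:250:3] if name=="S" else g[...,2][220:252:3,140:190:3])
E
```

```text
S top 0.07814616549043579 394 ((473.1422119140625, -249.54202270507812), (24.712003707885742, 35.66547393798828), 18.473752975463867) [ 0.47330015 -0.24950041  0.0780575 ]
T top 0.0780383381160037 183 ((471.8934020996094, -248.4621124267578), (22.39893341064453, 35.84929656982422), 20.480112075805664) [ 0.47203535 -0.24876067  0.07805436]
S 0.305 off -0.144057572759033 face ((566.335693359375, 30.24683380126953), (131.44024658203125, 136.77114868164062), 89.26070404052734)
   socket 287.5 ((547.2766723632812, 29.633371353149414), (56.56623840332031, 44.94453048706055), 89.89984130859375) [0.52026638 0.19485916 0.10526015] (217, 156, 27, 22)
   hole 7.5 ((555.6410522460938, 30.437355041503906), (14.095819473266602, 7.268161296844482), 56.38417053222656) [0.52725578 0.19790247 0.10879509] (231, 162, 4, 5)
S 0.33 off -0.14429019248195266 face ((566.9946899414062, 15.340118408203125), (131.0709991455078, 136.41390991210938), 88.77932739257812)
   socket 287.5 ((547.7973022460938, 15.743695259094238), (55.848609924316406, 44.96217346191406), 88.73056030273438) [0.52027308 0.19484811 0.105
[... 1733 characters left out ...]
178 169 102  56  73  91 104 101 100  99  41 181 179 176 175]
 [150 113  63  76  97 102 101 103 100  75  72  99  66 154 174 173 175]
 [176 150  86 101 101  97  73  45  47  48  47 101  98  61 177 175 174]
 [175 178  63 101  99  74  46  51  49  47  58  98 100  49 182 175 175]
 [174 174 107  90  99  95  65  65  68  64  64  80  98  84 153 177 175]
 [172 175 181  70  98  99  67  76  84 101  96  98  98  91 120 178 180]
 [174 174 178  55 102  99 108  97  99  96  96 143 144 183 182 178 178]
 [174 175 172 158  78  99  98  90 100 190 187 179 178 176 176 176 172]
 [174 174 174 180  80 136 162 182 177 176 174 174 171 171 173 172 141]
 [183 176 175 177 178 178 175 175 173 172 171 173 167 126 121 136 142]]
```

```bash
python3 - <<'E'
from h import *
yaw=.295;a=np.radians(25); n=np.array([-np.sin(a)*np.cos(yaw),-np.sin(a)*np.sin(yaw),np.cos(a)])
ex=np.array([np.cos(a)*np.cos(yaw),np.cos(a)*np.sin(yaw),np.sin(a)]); ey=np.cross(n,ex)
# nominal origin from top-view face centre
H0=None
outs=[]
for name,off in(("top0",-.1387),("side0",-.1388)):
    c=load(name)
    if H0 is None:
        o0,d0=ray(c,[[163,233]]); H0=np.array([.519,.2016,.1055])
        H0=H0+n*(off-H0@n); print("H0",H0)
    xs=np.arange(-30,30,.25); ys=np.arange(-40,40,.25)
    X=H0+n*(off-H0@n)+(xs[::-1,None,None]*ex+ys[None,::-1,None]*ey)/1000
    uv=cv2.projectPoints(X.reshape(-1,1,3),cv2.Rodrigues(c["R"])[0],c["t"],c["K"],c["dist"])[0].reshape(*X.shape[:2],2).astype(np.float32)
    im=cv2.remap(c["image"],uv,None,cv2.INTER_CUBIC)
    g=cv2.cvtColor(im,cv2.COLOR_RGB2GRAY); outs.append(cv2.resize(im[:,:,::-1],(640,480))[:, :])
    print(name,"along y (x=0), y from +40:",[int(v) for v in g[112:128].mean(0)[::8]])
    print("along x (y=0) x from +30:",[int(v) for v in g[:,140:180].mean(1)[::8]])
o=np.hstack([cv2.resize(i,(400,300)) for i in outs])
for k in range(-40,41,10): 
    for s in(0,400): cv2.line(o,(int(s+(40-k)*5),0),(int(s+(40-k)*5),8 if k else 25),(0,0,255),1)
for k in range(-30,31,10): cv2.line(o,(0,int((30-k)*5)),(8 if k else 25,int((30-k)*5)),(0,0,255),1)
cv2.imwrite("pics/rect.png",o)
E
```

```text
H0 [0.51887084 0.20156075 0.1057895 ]
top0 along y (x=0), y from +40: [173, 174, 182, 114, 50, 69, 87, 101, 99, 97, 95, 99, 86, 70, 72, 55, 45, 45, 46, 48, 44, 48, 48, 47, 45, 48, 45, 44, 47, 85, 101, 99, 100, 101, 86, 45, 59, 147, 184, 173]
along x (y=0) x from +30: [175, 170, 116, 56, 72, 92, 101, 98, 101, 97, 63, 43, 46, 47, 47, 45, 51, 66, 71, 68, 74, 93, 99, 96, 97, 93, 94, 140, 181, 180]
side0 along y (x=0), y from +40: [210, 210, 209, 203, 192, 173, 149, 129, 118, 113, 113, 112, 109, 103, 96, 90, 87, 87, 87, 86, 85, 82, 75, 68, 61, 56, 54, 58, 70, 85, 98, 107, 109, 105, 99, 93, 93, 106, 133, 163]
along x (y=0) x from +30: [206, 195, 169, 134, 115, 111, 112, 107, 93, 71, 53, 51, 59, 68, 78, 84, 87, 88, 88, 94, 102, 108, 111, 110, 106, 90, 81, 120, 175, 205]
```

View pics/rect.png

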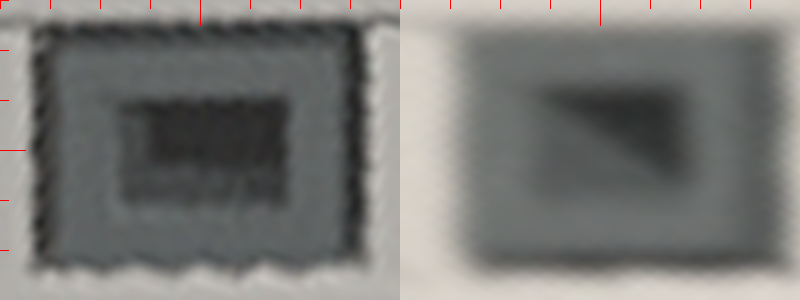

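The rectified views show the socket with its hole about at my nominal origin: top view offset about (x -0.3, y -0.7) mm, side view about (x +1.5, y -2) mm. That is within the chamfer capture. Now the moves.

```bash
cat > plan.py <<'E'
import sys,numpy as np
from scipy.spatial.transform import Rotation as Ro, Slerp
from workcell import bot
def Rz_down(psi): # tool x at world angle psi, z down
    x=np.array([np.cos(psi),np.sin(psi),0]); z=np.array([0,0,-1.]); return Ro.from_matrix(np.c_[x,np.cross(z,x),z])
yaw=.295;a=np.radians(25); n=np.array([-np.sin(a)*np.cos(yaw),-np.sin(a)*np.sin(yaw),np.cos(a)])
ex=np.array([np.cos(a)*np.cos(yaw),np.cos(a)*np.sin(yaw),np.sin(a)]); ey=np.cross(n,ex)
Rhead=Ro.from_matrix(np.c_[ey,ex,-n])   # tool x=head y, tool y=head x, tool z=-n
H=np.array([.51887,.20156,.1058])+.0004*ex-.0012*ey
def plan(p,R,step=.035,turn=.11):
    s=bot.read_state(); p0=s["tool_pos"]; R0=Ro.from_rotvec(s["tcp_rot"])
    D=(R0.inv()*R).magnitude(); N=max(1,int(np.ceil(max(np.linalg.norm(p-p0)/step,D/turn))))
    S=Slerp([0,1],Ro.concatenate([R0,R])); print("N",N,"dist",np.linalg.norm(p-p0),"turn",D,"f",s["wrist_force"].round(1))
    for i in range(N):
        A,B=S(i/N),S((i+1)/N)
        print(np.r_[(A.inv()*B).as_rotvec()/.5,A.inv().apply((p-p0)/N)/.1].round(3).tolist())
E
python3 - <<'E'
from plan import *
plan(np.array([.4725,-.249,.16]),Rz_down(np.radians(108.6)))
E
```

```text
N 14 dist 0.43933899900398515 turn 1.5076105465582585 f [-0.2  0.9 -0.5]
[-0.0, -0.0, -0.215, 0.245, -0.189, 0.05]
[-0.0, -0.0, -0.215, 0.264, -0.162, 0.05]
[-0.0, -0.0, -0.215, 0.28, -0.133, 0.05]
[-0.0, -0.0, -0.215, 0.293, -0.102, 0.05]
[-0.0, -0.0, -0.215, 0.302, -0.07, 0.05]
[-0.0, -0.0, -0.215, 0.308, -0.037, 0.05]
[-0.0, -0.0, -0.215, 0.31, -0.004, 0.05]
[-0.0, -0.0, -0.215, 0.308, 0.03, 0.05]
[-0.0, -0.0, -0.215, 0.303, 0.063, 0.05]
[-0.0, -0.0, -0.215, 0.295, 0.095, 0.05]
[-0.0, -0.0, -0.215, 0.283, 0.126, 0.05]
[-0.0, -0.0, -0.215, 0.268, 0.156, 0.05]
[-0.0, -0.0, -0.215, 0.249, 0.184, 0.05]
[-0.0, -0.0, -0.215, 0.228, 0.209, 0.05]
```

Emit:
play_rows(moves=[[[0,0,-0.215,0.245,-0.19,0.05,60],[0,0,-0.215,0.265,-0.16,0.05,60],[0,0,-0.215,0.28,-0.13,0.05,60],[0,0,-0.215,0.29,-0.1,0.05,60],[0,0,-0.215,0.3,-0.07,0.05,60]]])

```text
time: 0.52
tool_pos: [0.3332, -0.49, 0.2054]
tcp_rot: [-2.807, -1.408, 0.0]
wrist_force: [0.7, -0.4, 0.1]
width: 0.702
grip_force: 0.0
```

Emit:
play_rows(moves=[[[0,0,-0.215,0.31,-0.04,0.05,60],[0,0,-0.215,0.31,0,0.05,60],[0,0,-0.215,0.31,0.03,0.05,60],[0,0,-0.215,0.3,0.06,0.05,60],[0,0,-0.215,0.295,0.095,0.05,60]]])

```text
time: 0.93
tool_pos: [0.411, -0.3559, 0.1806]
tcp_rot: [-2.332, -2.104, 0.0]
wrist_force: [-1.0, 0.7, -0.3]
width: 0.702
grip_force: 0.0
```

Emit:
play_rows(moves=[[[0,0,-0.215,0.28,0.125,0.05,60],[0,0,-0.215,0.27,0.155,0.05,60],[0,0,-0.215,0.25,0.185,0.05,60],[0,0,-0.215,0.23,0.21,0.05,60],[0,0,0,0,0,0,60]]])

```text
time: 1.35
tool_pos: [0.4741, -0.2455, 0.1597]
tcp_rot: [-1.825, -2.553, -0.003]
wrist_force: [0.4, 0.2, -0.9]
width: 0.704
grip_force: 0.0
```

```bash
python3 - <<'E'
from plan import *
plan(np.array([.4725,-.249,.10]),Rz_down(np.radians(108.6)))
E
```

```text
N 2 dist 0.059774546870185345 turn 0.006352396873071213 f [ 0.4  0.2 -0.9]
[-0.0, -0.004, 0.005, -0.015, -0.013, 0.298]
[-0.0, -0.004, 0.005, -0.015, -0.013, 0.298]
```

Emit:
play_rows(moves=[[[0,0,0.01,-0.03,-0.025,0.3,60],[0,0,0,0,0,0.3,60],[0,0,0,0,0,0.25,60],[0,0,0,0,0,0.25,60],[0,0,0,0,0,0,60]]])

```text
time: 1.77
tool_pos: [0.4671, -0.2516, 0.0458]
tcp_rot: [-1.838, -2.535, 0.002]
wrist_force: [-1.2, 0.6, -0.2]
width: 0.701
grip_force: 0.0
```

```bash
python3 - <<'E'
from plan import *
plan(np.array([.4725,-.249,.045]),Rz_down(np.radians(108.6)))
E
```

```text
N 1 dist 0.006064236963143151 turn 0.013685885929142222 f [-1.2  0.6 -0.2]
[-0.014, -0.016, -0.017, 0.008, 0.06, 0.007]
```

Emit:
play_rows(moves=[[[0,0,-0.015,0.01,0.06,0.01,60],[0,0,0,0,0,0,60],[0,0,0,0,0,0,60]]])

```text
time: 2.02
tool_pos: [0.4789, -0.2521, 0.0523]
tcp_rot: [1.831, 2.548, 0.0]
wrist_force: [-0.1, 0.5, -0.5]
width: 0.706
grip_force: 0.0
```

```bash
python3 - <<'E'
from plan import *
plan(np.array([.4725,-.249,.045]),Rz_down(np.radians(108.6)))
E
```

```text
N 1 dist 0.010227856635494005 turn 0.0036523761679208553 f [-0.1  0.5 -0.5]
[0.005, 0.006, -0.0, 0.05, -0.051, 0.073]
```

Emit:
play_rows(moves=[[[0,0,0,0,0,0,60],[0,0,0,0,0,0,60],[0,0,0,0,0,0,60]]])

```text
time: 2.27
tool_pos: [0.4778, -0.2516, 0.0515]
tcp_rot: [1.832, 2.549, 0.0]
wrist_force: [-0.3, 0.0, 0.1]
width: 0.702
grip_force: 0.0
```

Emit:
play_rows(moves=[[[0,0,0,0,0,0,60],[0,0,0,0,0,0,60],[0,0,0,0,0,0,60]]])

```text
time: 2.52
tool_pos: [0.4771, -0.2511, 0.0504]
tcp_rot: [1.833, 2.551, 0.0]
wrist_force: [-0.3, -0.2, 0.1]
width: 0.703
grip_force: 0.0
```

```bash
python3 - <<'E'
from plan import *
plan(np.array([.4725,-.249,.045]),Rz_down(np.radians(108.6)))
E
```

```text
N 1 dist 0.007430089609652288 turn 0.0002036301462994595 f [-0.3 -0.2  0.1]
[0.0, 0.0, -0.0, 0.035, -0.037, 0.054]
```

Emit:
play_rows(moves=[[[0,0,0,0,0,0,60],[0,0,0,0,0,0,60],[0,0,0,0,0,0,60],[0,0,0,0,0,0,60],[0,0,0,0,0,0,60]]])

```text
time: 2.93
tool_pos: [0.4771, -0.2511, 0.0502]
tcp_rot: [-1.833, -2.551, 0.0]
wrist_force: [-0.2, -0.5, -0.5]
width: 0.702
grip_force: 0.0
```

Emit:
play_rows(moves=[[[0,0,0,0,0,0,60],[0,0,0,0,0,0,60],[0,0,0,0,0,0,60],[0,0,0,0,0,0,60],[0,0,0,0,0,0,60]]])

```text
time: 3.35
tool_pos: [0.4771, -0.2511, 0.0503]
tcp_rot: [-1.833, -2.551, 0.0]
wrist_force: [0.5, 0.3, -0.4]
width: 0.7
grip_force: 0.0
```

```bash
python3 - <<'E'
from plan import *
plan(np.array([.4725,-.249,.045]),Rz_down(np.radians(108.6)))
E
```

```text
N 1 dist 0.007305577530000152 turn 0.00012193866041561495 f [ 0.5  0.3 -0.4]
[-0.0, -0.0, -0.0, 0.035, -0.037, 0.053]
```

Emit:
play_rows(moves=[[[0,0,0,0.035,-0.037,0.053,60],[0,0,0,0,0,0,60],[0,0,0,0,0,0,60],[0,0,0,0,0,0,60],[0,0,0,0,0,0,60]]])

```text
time: 3.77
tool_pos: [0.4725, -0.249, 0.045]
tcp_rot: [1.833, 2.551, -0.0]
wrist_force: [0.2, 0.3, -0.9]
width: 0.703
grip_force: 0.0
```

Emit:
play_rows(moves=[[[0,0,0,0,0,0,60],[0,0,0,0,0,0,60],[0,0,0,0,0,0,60]]])

```text
time: 4.02
tool_pos: [0.4726, -0.2491, 0.0451]
tcp_rot: [1.833, 2.551, -0.0]
wrist_force: [0.7, 0.6, -0.1]
width: 0.702
grip_force: 0.0
```

```bash
python3 - <<'E'
from plan import *
from workcell import vision
import cv2
plan(np.array([.4725,-.249,.045]),Rz_down(np.radians(108.6)))
c=vision.read_camera("side")
cv2.imwrite("pics/g.png",cv2.resize(c["image"][240:410,190:370,::-1],(720,600),interpolation=2)[:600])
E
```

```text
N 1 dist 0.0001688398242018826 turn 0.0002678132710920269 f [ 0.7  0.6 -0.1]
[0.0, 0.0, -0.0, 0.001, -0.001, 0.001]
```

View pics/g.png

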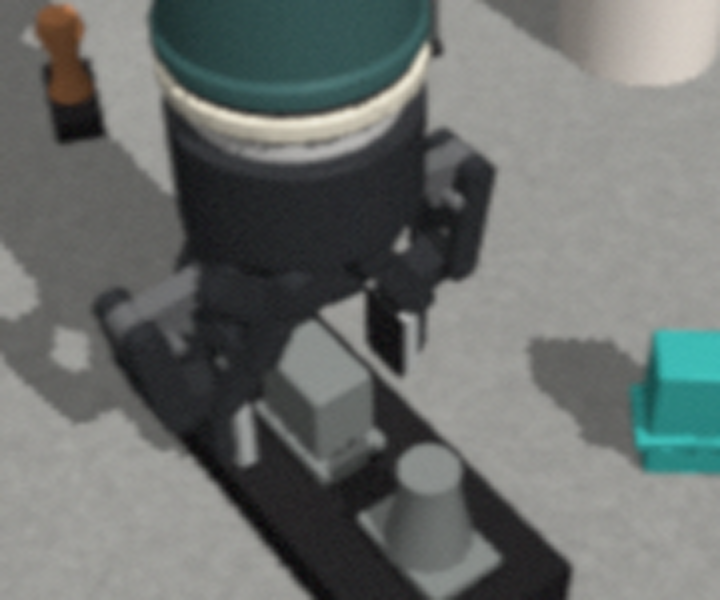

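The fingers straddle the block (crop (320,390)), clear of the stub at (435,500). Closing.

Emit:
play_rows(moves=[[[0,0,0,0,0,0,15],[0,0,0,0,0,0,15],[0,0,0,0,0,0,15],[0,0,0,0,0,0,15],[0,0,0,0,0,0,15]]], newtons=50)

```text
time: 4.48
tool_pos: [0.4726, -0.2491, 0.0451]
tcp_rot: [1.833, 2.551, -0.0]
wrist_force: [-1.0, -0.3, 1.0]
width: 0.272
grip_force: 49.0
```

Emit:
play_rows(moves=[[[0,0,0,0,0,0,15],[0,0,0,0,0,0,15],[0,0,0,0,0,0,15],[0,0,0,0,0,0,15],[0,0,0,0,0,0,15]]])

```text
time: 4.9
tool_pos: [0.4725, -0.249, 0.0451]
tcp_rot: [1.833, 2.551, 0.0]
wrist_force: [0.2, 1.0, 1.6]
width: 0.278
grip_force: 49.1
```

Emit:
play_rows(moves=[[[0,0,0,0,0,-0.1,15],[0,0,0,0,0,-0.2,15],[0,0,0,0,0,-0.2,15],[0,0,0,0,0,-0.25,15],[0,0,0,0,0,-0.25,15]]])

```text
time: 5.32
tool_pos: [0.4717, -0.2485, 0.1457]
tcp_rot: [-1.832, -2.55, 0.0]
wrist_force: [0.2, 0.1, -1.2]
width: 0.277
grip_force: 50.4
```

Emit:
play_rows(moves=[[[0,0,0,0,0,-0.25,15],[0,0,0,0,0,-0.25,15],[0,0,0,0,0,-0.25,15],[0,0,0,0,0,0,15],[0,0,0,0,0,0,15]]])

```text
time: 5.73
tool_pos: [0.4735, -0.2495, 0.2223]
tcp_rot: [1.831, 2.548, 0.001]
wrist_force: [0.7, -0.1, -1.2]
width: 0.274
grip_force: 50.4
```

```bash
cp side0.npz x.npz; python3 - <<'E'
from plan import *
from workcell import vision
from h import *
# in-hand yaw/offset check from both views
s=bot.read_state(); R=Ro.from_rotvec(s["tcp_rot"]); print(s["tool_pos"],s["width"],s["grip_force"])
for nm in("side","top"):
    c=vision.read_camera(nm); np.savez(nm+"1.npz",**c)
    if nm=="side": cv2.imwrite("pics/s1.png",cv2.resize(c["image"][150:350,180:380,::-1],(600,600),interpolation=2))
plan(H+n*.080+n*.013,Rhead)
E
```

```text
[ 0.47348956 -0.24954318  0.22227585] 0.2742051459247795 50.443915128707886
N 13 dist 0.43863896138053493 turn 0.43847838191239585 f [ 0.6  0.6 -1.4]
[-0.067, -0.001, 0.004, 0.316, 0.115, 0.022]
[-0.067, -0.001, 0.004, 0.317, 0.113, 0.026]
[-0.067, -0.001, 0.004, 0.317, 0.112, 0.03]
[-0.067, -0.001, 0.004, 0.317, 0.11, 0.033]
[-0.067, -0.001, 0.004, 0.318, 0.108, 0.037]
[-0.067, -0.001, 0.004, 0.318, 0.106, 0.04]
[-0.067, -0.001, 0.004, 0.318, 0.104, 0.043]
[-0.067, -0.001, 0.004, 0.318, 0.102, 0.047]
[-0.067, -0.001, 0.004, 0.319, 0.099, 0.05]
[-0.067, -0.001, 0.004, 0.319, 0.097, 0.053]
[-0.067, -0.001, 0.004, 0.319, 0.094, 0.056]
[-0.067, -0.001, 0.004, 0.319, 0.092, 0.059]
[-0.067, -0.001, 0.004, 0.32, 0.089, 0.062]
```

View pics/s1.png

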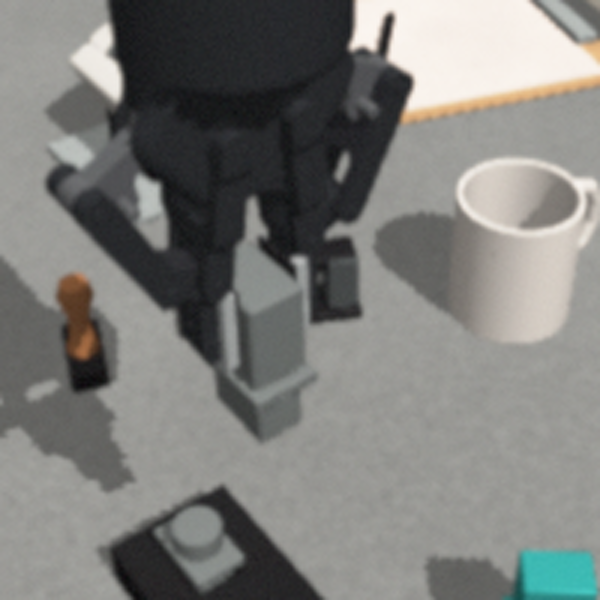

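Cartridge held straight, flange and plug hanging clear (crop (265,380)). Carry it to above the socket.

Emit:
play_rows(moves=[[[-0.067,0,0.004,0.316,0.115,0.022,15],[-0.067,0,0.004,0.317,0.113,0.026,15],[-0.067,0,0.004,0.317,0.112,0.03,15],[-0.067,0,0.004,0.317,0.11,0.033,15],[-0.067,0,0.004,0.318,0.108,0.037,15]]])

```text
time: 6.25
tool_pos: [0.4746, -0.079, 0.2063]
tcp_rot: [1.788, 2.459, 0.207]
wrist_force: [-0.2, 0.0, -0.5]
width: 0.274
grip_force: 50.4
```

Emit:
play_rows(moves=[[[-0.067,0,0.004,0.318,0.106,0.04,15],[-0.067,0,0.004,0.318,0.104,0.043,15],[-0.067,0,0.004,0.318,0.102,0.047,15],[-0.067,0,0.004,0.318,0.1,0.05,15],[-0.067,0,0.004,0.319,0.097,0.053,15]]])

```text
time: 6.67
tool_pos: [0.4781, 0.0889, 0.1958]
tcp_rot: [1.73, 2.355, 0.399]
wrist_force: [0.5, 0.7, -1.6]
width: 0.274
grip_force: 50.4
```

Emit:
play_rows(moves=[[[-0.067,0,0.004,0.3,0.094,0.056,15],[-0.067,0,0.004,0.25,0.08,0.05,15],[-0.067,0,0.004,0.2,0.06,0.04,15],[0,0,0,0.1,0.03,0.02,15],[0,0,0,0,0,0,15]]])

```text
time: 7.08
tool_pos: [0.4814, 0.1794, 0.1896]
tcp_rot: [1.689, 2.293, 0.506]
wrist_force: [-0.2, 0.4, -1.2]
width: 0.275
grip_force: 50.5
```

Emit:
play_rows(moves=[[[0,0,0,0,0,0,15],[0,0,0,0,0,0,15],[0,0,0,0,0,0,15],[0,0,0,0,0,0,15],[0,0,0,0,0,0,15]]])

```text
time: 7.5
tool_pos: [0.4842, 0.1771, 0.1929]
tcp_rot: [1.691, 2.285, 0.51]
wrist_force: [0.1, 0.1, -0.8]
width: 0.27
grip_force: 50.5
```

```bash
python3 - <<'E'
from plan import *
plan(H+n*(.037+.020),Rhead)
E
```

```text
N 2 dist 0.04075234691002671 turn 0.006307612105860371 f [ 0.1  0.1 -0.8]
[-0.001, -0.006, 0.0, 0.059, 0.001, 0.195]
[-0.001, -0.006, 0.0, 0.06, 0.001, 0.195]
```

Move to 20 mm above the face, then check the alignment in the cameras.

Emit:
play_rows(moves=[[[0,-0.006,0,0.06,0,0.1,15],[0,-0.006,0,0.06,0,0.1,15],[0,0,0,0,0,0.1,15],[0,0,0,0,0,0.09,15],[0,0,0,0,0,0,15]]])

```text
time: 7.92
tool_pos: [0.4954, 0.1936, 0.1551]
tcp_rot: [1.691, 2.285, 0.501]
wrist_force: [-1.1, -0.4, -1.4]
width: 0.274
grip_force: 50.4
```

Emit:
play_rows(moves=[[[0,0,0,0,0,0,15],[0,0,0,0,0,0,15],[0,0,0,0,0,0,15],[0,0,0,0,0,0,15],[0,0,0,0,0,0,15]]])

```text
time: 8.33
tool_pos: [0.4964, 0.1943, 0.1582]
tcp_rot: [1.689, 2.282, 0.506]
wrist_force: [0.5, 0.2, -0.7]
width: 0.273
grip_force: 50.4
```

```bash
python3 - <<'E'
from plan import *
from workcell import vision
import cv2
s=bot.read_state(); print(((s["tool_pos"]-H)@np.c_[ex,ey,n]*1000).round(2))
plan(H+n*(.037+.004),Rhead)
c=vision.read_camera("side"); np.savez("side2.npz",**c)
a=cv2.resize(c["image"][120:220,190:290,::-1],(600,600),interpolation=2)
cv2.imwrite("pics/s2.png",a)
E
```

```text
[ 0.34  0.76 57.42]
N 1 dist 0.016443355686031485 turn 0.0016613811462578084 f [ 0.5  0.2 -0.7]
[0.0, -0.002, 0.003, -0.008, -0.003, 0.164]
```

View pics/s2.png

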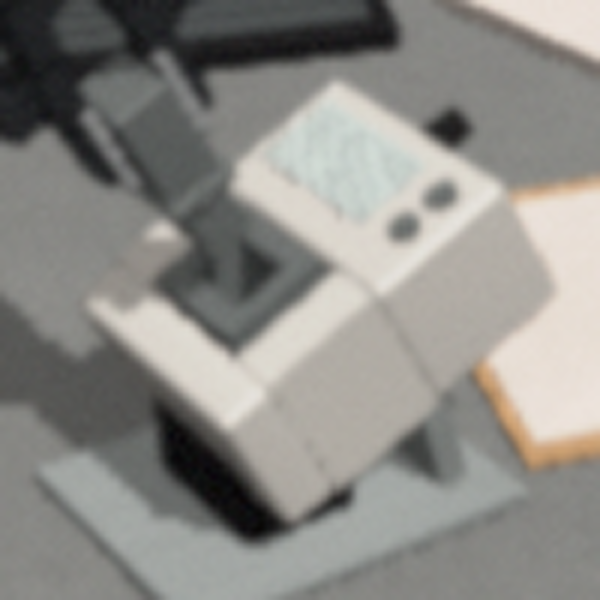

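The plug tip (crop (235,275)) stands over the hole (crop (240,265)). Descend in light steps.

Emit:
play_rows(moves=[[[0,0,0,-0.008,-0.003,0.04,15],[0,0,0,0,0,0.04,15],[0,0,0,0,0,0.04,15],[0,0,0,0,0,0.03,15],[0,0,0,0,0,0.01,15]]])

```text
time: 8.8
tool_pos: [0.5023, 0.1953, 0.1418]
tcp_rot: [1.69, 2.283, 0.503]
wrist_force: [0.2, -0.3, -0.7]
width: 0.271
grip_force: 50.4
```

Emit:
play_rows(moves=[[[0,0,0,0,0,0,15],[0,0,0,0,0,0,15],[0,0,0,0,0,0,15],[0,0,0,0,0,0,15],[0,0,0,0,0,0,15]]])

```text
time: 9.22
tool_pos: [0.5027, 0.1955, 0.1431]
tcp_rot: [1.689, 2.282, 0.506]
wrist_force: [-0.1, 0.4, -0.5]
width: 0.276
grip_force: 50.4
```

Emit:
play_rows(moves=[[[0,0,0,0,0,0.01,15],[0,0,0,0,0,0,15],[0,0,0,0,0,0.01,15],[0,0,0,0,0,0,15],[0,0,0,0,0,0,15]]])

```text
time: 9.63
tool_pos: [0.5034, 0.1956, 0.141]
tcp_rot: [1.689, 2.283, 0.505]
wrist_force: [0.8, 0.1, -0.9]
width: 0.271
grip_force: 50.4
```

```bash
cat > w.py <<'E'
from plan import *
s=bot.read_state(); B=np.c_[ex,ey,n]; print(s["time"],"pos",((s["tool_pos"]-H)@B*1000).round(2),"F",(s["wrist_force"]@B).round(1),"rot",(Rhead.inv()*Ro.from_rotvec(s["tcp_rot"])).as_rotvec().round(4))
E
python3 w.py
```

```text
9.6333 pos [-0.55  0.05 38.89] F [ 0.3 -0.1 -1.2] rot [ 0.0011  0.0009 -0.0015]
```

Emit:
play_rows(moves=[[[0,0,0,0,0.005,0.01,15],[0,0,0,0,0,0,15],[0,0,0,0,0,0.01,15],[0,0,0,0,0,0,15],[0,0,0,0,0,0,15]]])

```text
time: 10.05
tool_pos: [0.5046, 0.196, 0.1394]
tcp_rot: [1.689, 2.283, 0.505]
wrist_force: [-1.0, 0.8, -1.3]
width: 0.27
grip_force: 50.4
```

Emit:
play_rows(moves=[[[0,0,0,0,0,0.01,15],[0,0,0,0,0,0,15],[0,0,0,0,0,0,15],[0,0,0,0,0,0,15]]])

```text
time: 10.38
tool_pos: [0.505, 0.1962, 0.1389]
tcp_rot: [1.689, 2.282, 0.505]
wrist_force: [-3.5, -0.7, 3.2]
width: 0.271
grip_force: 51.4
```

```bash
python3 w.py
```

```text
10.3833 pos [ 0.18  0.1  36.24] F [-1.9  0.3  4.4] rot [ 0.0007  0.0009 -0.0016]
```

Emit:
play_rows(moves=[[[0,0,0,0,0,0.007,15],[0,0,0,0,0,0,15],[0,0,0,0,0,0,15],[0,0,0,0,0,0,15]]])

```text
time: 10.72
tool_pos: [0.5052, 0.1963, 0.1387]
tcp_rot: [1.689, 2.283, 0.505]
wrist_force: [-8.5, -2.2, 9.0]
width: 0.274
grip_force: 52.4
```

```bash
python3 w.py
```

```text
10.7167 pos [ 0.27  0.13 36.01] F [-4.1  0.4 11.9] rot [ 0.0009  0.0009 -0.0015]
```

Emit:
play_rows(moves=[[[0,0,0,0,0,-0.008,15],[0,0,0,0,-0.012,0,15],[0,0,0,0,0,0.01,15],[0,0,0,0,0,0,15],[0,0,0,0,0,0,15]]])

```text
time: 11.13
tool_pos: [0.5043, 0.1961, 0.1368]
tcp_rot: [1.689, 2.283, 0.505]
wrist_force: [0.1, 0.4, -1.4]
width: 0.272
grip_force: 50.5
```

```bash
python3 w.py
```

```text
11.1333 pos [-1.38  0.22 34.72] F [-0.4  0.4 -1.3] rot [ 0.0011  0.0011 -0.0015]
```

It dropped free to 34.7 mm after the -x shift: the hole is found. Carry on down.

Emit:
play_rows(moves=[[[0,0,0,0,0,0.01,15],[0,0,0,0,0,0,15],[0,0,0,0,0,0.01,15],[0,0,0,0,0,0,15],[0,0,0,0,0,0,15]]])

```text
time: 11.55
tool_pos: [0.505, 0.1963, 0.1351]
tcp_rot: [1.689, 2.283, 0.505]
wrist_force: [0.9, 2.7, -1.9]
width: 0.273
grip_force: 50.5
```

```bash
python3 w.py
```

```text
11.55 pos [-1.45  0.18 32.81] F [ 0.7  2.3 -2.4] rot [ 0.0014  0.001  -0.0015]
```

Emit:
play_rows(moves=[[[0,0,0,0.005,0,0.01,15],[0,0,0,0,0,0,15],[0,0,0,0,0,0.01,15],[0,0,0,0,0,0,15],[0,0,0,0,0,0,15]]])

```text
time: 11.97
tool_pos: [0.5058, 0.1968, 0.1335]
tcp_rot: [1.689, 2.283, 0.505]
wrist_force: [0.3, -0.5, -1.6]
width: 0.275
grip_force: 50.5
```

```bash
python3 w.py
```

```text
11.9667 pos [-1.27  0.43 30.99] F [-0.5 -0.6 -1.5] rot [ 0.0011  0.0007 -0.0015]
```

Emit:
play_rows(moves=[[[0,0,0,0,0,0.015,15],[0,0,0,0,0,0.015,15],[0,0,0,0,0,0.015,15],[0,0,0,0,0,0,15],[0,0,0,0,0,0,15]]])

```text
time: 12.38
tool_pos: [0.5075, 0.1975, 0.1293]
tcp_rot: [1.689, 2.283, 0.505]
wrist_force: [0.6, -0.1, -1.3]
width: 0.277
grip_force: 50.5
```

```bash
python3 w.py
```

```text
12.3833 pos [-1.38  0.57 26.39] F [-0.  -0.3 -1.4] rot [ 0.0013  0.0009 -0.0016]
```

Emit:
play_rows(moves=[[[0,0,0,0,0,0.015,15],[0,0,0,0,0,0.015,15],[0,0,0,0,0,0.015,15],[0,0,0,0,0,0,15],[0,0,0,0,0,0,15]]])

```text
time: 12.8
tool_pos: [0.5094, 0.198, 0.1252]
tcp_rot: [1.689, 2.283, 0.505]
wrist_force: [-0.2, 0.5, -1.6]
width: 0.273
grip_force: 50.5
```

Emit:
play_rows(moves=[[[0,0,0,0,0,0.015,15],[0,0,0,0,0,0.015,15],[0,0,0,0,0,0,15],[0,0,0,0,0,0,15],[0,0,0,0,0,0,15]]])

```text
time: 13.22
tool_pos: [0.5106, 0.1984, 0.1227]
tcp_rot: [1.689, 2.283, 0.505]
wrist_force: [-1.1, -0.9, -1.2]
width: 0.275
grip_force: 50.5
```

```bash
python3 w.py
```

```text
13.2167 pos [-1.22  0.6  19.03] F [-1.7 -0.5 -0.5] rot [ 0.001   0.0009 -0.0015]
```

Emit:
play_rows(moves=[[[0,0,0,0,-0.003,0.01,15],[0,0,0,0,0,0.01,15],[0,0,0,0,0,0.01,15],[0,0,0,0,0,0,15],[0,0,0,0,0,0,15]]])

```text
time: 13.63
tool_pos: [0.5115, 0.1987, 0.1197]
tcp_rot: [1.689, 2.283, 0.505]
wrist_force: [0.8, 0.5, -1.0]
width: 0.277
grip_force: 50.5
```

Emit:
play_rows(moves=[[[0,0,0,0,0,0.01,15],[0,0,0,0,0,0,15],[0,0,0,0,0,0.005,15],[0,0,0,0,0,0,15],[0,0,0,0,0,0,15]]])

```text
time: 14.05
tool_pos: [0.5122, 0.1989, 0.1185]
tcp_rot: [1.689, 2.283, 0.505]
wrist_force: [-0.8, 0.1, -0.6]
width: 0.275
grip_force: 50.5
```

```bash
python3 w.py
```

```text
14.05 pos [-1.49  0.58 14.54] F [-0.9  0.3 -0.2] rot [ 0.0009  0.0009 -0.0016]
```

Emit:
play_rows(moves=[[[0,0,0,0,0,0.006,15],[0,0,0,0,0,0,15],[0,0,0,0,0,0.006,15],[0,0,0,0,0,0,15],[0,0,0,0,0,0,15]]])

```text
time: 14.47
tool_pos: [0.5127, 0.199, 0.1174]
tcp_rot: [1.689, 2.283, 0.505]
wrist_force: [0.2, 0.0, -1.1]
width: 0.273
grip_force: 50.5
```

```bash
python3 w.py
```

```text
14.4667 pos [-1.53  0.59 13.32] F [-0.3 -0.  -1.1] rot [ 0.001   0.0009 -0.0016]
```

Emit:
play_rows(moves=[[[0,0,0,0,0,0.006,15],[0,0,0,0,0,0,15],[0,0,0,0,0,0.006,15],[0,0,0,0,0,0,15],[0,0,0,0,0,0,15]]])

```text
time: 14.88
tool_pos: [0.5131, 0.1991, 0.1166]
tcp_rot: [1.689, 2.283, 0.505]
wrist_force: [-4.6, -1.9, 3.9]
width: 0.274
grip_force: 51.2
```

```bash
python3 w.py
```

```text
14.8833 pos [-1.47  0.57 12.42] F [-2.8 -0.5  5.6] rot [ 0.0011  0.0008 -0.0016]
```

Emit:
play_rows(moves=[[[0,0,0,0,0,0.008,15],[0,0,0,0,0,0,15],[0,0,0,0,0,0,15],[0,0,0,0,0,0,15]]])

```text
time: 15.22
tool_pos: [0.5132, 0.1992, 0.1165]
tcp_rot: [1.689, 2.283, 0.504]
wrist_force: [-10.3, -3.8, 12.6]
width: 0.273
grip_force: 53.0
```

```bash
python3 w.py
```

```text
15.2167 pos [-1.41  0.56 12.31] F [-4.6 -0.6 16. ] rot [ 0.0014  0.0008 -0.0016]
```

A stiff stop at the expected depth, so the shoulder is home. Relax and release.

Emit:
play_rows(moves=[[[0,0,0,0,0,-0.01,15],[0,0,0,0,0,0,15],[0,0,0,0,0,0,30],[0,0,0,0,0,0,45],[0,0,0,0,0,0,60]]])

```text
time: 15.63
tool_pos: [0.5133, 0.1992, 0.1165]
tcp_rot: [1.689, 2.282, 0.505]
wrist_force: [-0.7, 0.0, -0.1]
width: 0.624
grip_force: 0.0
```

Emit:
play_rows(moves=[[[0,0,0,0,0,0,60],[0,0,0,0,0,0,60],[0,0,0,0,0,0,60],[0,0,0,0,0,-0.1,60],[0,0,0,0,0,-0.2,60]]])

```text
time: 16.05
tool_pos: [0.4993, 0.1948, 0.1417]
tcp_rot: [1.691, 2.286, 0.499]
wrist_force: [0.1, 0.2, 0.3]
width: 0.702
grip_force: 0.0
```

Emit:
play_rows(moves=[[[0,0,0,0,0,-0.25,60],[0,0,0,0,0,-0.3,60],[0,0,0,0,0,-0.3,60],[0,0,0,0,0,-0.3,60],[0,0,0,0,0,-0.2,60]]])

```text
time: 16.47
tool_pos: [0.4463, 0.1788, 0.2702]
tcp_rot: [1.687, 2.28, 0.51]
wrist_force: [-0.6, 0.3, -0.0]
width: 0.701
grip_force: 0.0
```

Emit:
play_rows(moves=[[[0,0,0,0,0,0,60],[0,0,0,0,0,0,60],[0,0,0,0,0,0,60],[0,0,0,0,0,0,60],[0,0,0,0,0,0,60]]])

```text
time: 16.88
tool_pos: [0.4458, 0.1785, 0.2639]
tcp_rot: [1.691, 2.285, 0.501]
wrist_force: [-0.3, -0.6, -0.1]
width: 0.698
grip_force: 0.0
```

```bash
python3 w.py; python3 - <<'E'
from workcell import vision
from h import *
from plan import n,H,ex,ey
c=vision.read_camera("side"); t=vision.read_camera("top")
o=np.hstack([cv2.resize(c["image"][120:220,190:290,::-1],(400,400),interpolation=2),cv2.resize(t["image"][160:290,90:220,::-1],(400,400),interpolation=2)])
cv2.imwrite("pics/end.png",o)
for x in(c,t):
    P=(cloud(x)-H)@np.c_[ex,ey,n]*1000
    m=(abs(P[...,0]+1)<14)&(abs(P[...,1])<18)&(P[...,2]>40)&(P[...,2]<60); print(m.sum(),np.median(P[m],0) if m.any() else 0)
E
```

```text
16.8833 pos [ -2.99   0.38 175.64] F [-0.5 -0.5  0.2] rot [ 0.0045  0.0007 -0.0016]
126 [-1.74777288 -4.84359231 45.44434791]
213 [-1.27888328 -0.77702164 45.95315539]
```

View pics/end.png

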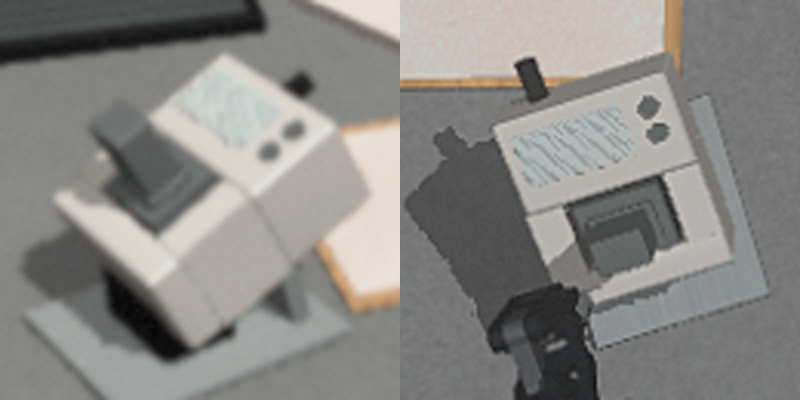

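The end picture shows the cartridge standing in the socket with its flange on the face (side crop (145,175), top crop (620,240)). The gripper is clear. Its top measures about 46 mm above the face, which is home.

```bash
python3 -c "
from workcell import bot
print(bot.finish_job())"
```

```text
the job is handed in; nothing more can be done
None
```

The sensor cartridge is plugged fully home in the tester's sloping socket and released. The highest wrist force read during insertion was about 17 N, and I handed the job in at about 17 s; no verdict was returned.

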